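# Nest the upturned domed cookset covers

## Robot

A 6-joint arm with a two-finger parallel gripper is mounted at the origin on the work surface. World frame = base frame: x ahead of the robot, y to its left, z up, the work surface at z = 0. Lengths are in m, angles in rad, forces in N, time in s.
With the tool pointing down it reaches from about 0.25 to 0.725 m from the base axis. Payload 4 kg.
Tool frame: the origin (TCP) lies on the centre line of the jaws, within the pads' length; the fingertips stand tip_reach ahead of it and the grasp point (between the pads) lies 5 mm behind it (tip_reach is the distance from the TCP to the fingertips, in m); z points along the fingers, y is the direction in which the jaws open and shut (so a half turn about z gives the same grasp; the last joint's range is limited). The gripper opens to 85 mm and grips with 20 to 120 N. Pads are 22 mm wide; open, the fingers measure 114 mm over their backs; the gripper's body (76 mm by 85 mm) begins 54 mm behind the grasp point. The pads swing forward as they close: fully open they stand 13 mm farther back than shut.
Start: joints at [1.163, 0.241, 0.005, 1.335, 0, 1.571], TCP at [0.198, 0.459, 0.245] pointing down, gripper open.
Joint ranges: [-2.72, 2.72], [-1.05, 1.87], [-1.09, 1.28], [-1.99, 2.15], [-1.42, 1.44], [-3.14, 3.14]. Speed limits (rad/s): [2.79, 2.79, 3.14, 3.14, 3.14, 3.14].

## Interface

Orientations are given as a unit quaternion [x, y, z, w].
In Python, from workcell import * gives the robot as it stands.
- The arm moves only by the tool arm_command, never from a script. Its arguments are lists of equal length, an entry for each row: "translation": the shift along the tool's x, y, z in cm, a list of three; "turn": the turn about the tool's z in rad; "hand": the closure, from 0 (fully open) to 1 (shut). In form: {"translation": [[x, y, z], ...], "turn": [turn, ...], "hand": [hand, ...]}. A call has 1 to 5 rows; each row is the pose to reach, as a shift and turn from the pose commanded when the call began, along the tool's axes at that moment; what a row does not reach only later rows make up. A row lasts 1/12 s, in which the tool goes at most 41.7 mm and 7.16 degrees, less where a joint would pass 70% of its speed; a pose out of reach is approached as far as the arm can. A call with a gripper value outside its range is refused whole. The fingers move at their own pace and stop on an object; the grip force is fixed at half the most. Time passes only in rows, so rows that repeat a pose let the fingers close. It gives the time, the measured TCP pose, the force and the opening at its end, in the units of the state.
- get_obs(): the state, without advancing time (a new reading comes with each control period).
- camera(name): name is "side" or "top"; returns (picture, depth): 400x640x3 uint8, red, green, blue; 400x640 float32, m along the optical axis (not along the pixel's ray), 0 where there is no reading.
- camera_info(name): a dict with "mtx" (3x3 intrinsics, pixels), "dist_coeffs" ([k1, k2, p1, p2, k3] as OpenCV has them; the pictures are not rectified), "world_to_cam" (4x4, takes a point from world to camera coordinates). Camera axes: x right, y down, z forward; pixel columns grow to the right and rows downward; lengths in m; the calibration is good to about 2 mm. A picture is of the moment at which its call begins. camera_info takes no time and is no camera call.
- job_done(): hands the job in, once; it reports no verdict.
Trained networks look in the newest picture that a camera, given by its name, has taken for a name from the list of things; names that differ only in an ending like _2 or _b are one class to them, and where a whole thing is asked for, a point or a joint stands for the part that bears it (a point fixed in the world has none). Each returns a list of dicts, best first, with "conf" (0 to 1); they miss things now and then, are a little off and sometimes report something else, mostly with a low value. They report only what shows in the picture. A call takes as long as a camera call. They do not tell look-alikes from the thing itself.
- search_frame(camera, name): "location" ([row, column] in pixels, amid what is visible of it).
- spot_point(camera, name): "location" ([row, column] in pixels: a listed point, or the origin of a listed thing).
The state is a dict: "clock": time; "joint_pos": joint angles; "joint_vel": joint speeds; "tau": joint torques, N m; "eef_pos": TCP position; "tool_rot": TCP orientation; "ft_force": force on the tool from outside, world axes, zero at the start; "ft_torque": the same for the moment, N m; "grip_width": finger opening in m.
Only numpy, scipy, OpenCV 4.12 (cv2) and the standard library are available. Lean on these libraries where they do the work, as an engineer would, in place of code of your own. Each camera call takes 0.05 s, during which the arm holds its last target. There are 200 camera calls.

## Task

Nest the three ivory domed covers on the camping shelf for packing, all lying crown down with the hollow side up as they are now: first set the middle-sized cover centred inside the largest, then the smallest centred inside the middle-sized one. Leave the largest cover where it stands, and set each cover down rather than letting it drop.

Things in the scene. Friction and masses are not known exactly. Their poses are not given: they have to be found in the camera images.
- cover_large: Largest of three plain ivory double-walled domed covers, lying crown down like a wide shallow bowl: rim 210 mm across outside, 45 mm tall, wall and crown 8 mm thick, flat crown 116 mm across on the shelf. Round, no handle, 0.3 kg. Origin: centre of its underside (on the shelf); z up through the hollow. Its inner floor is 8 mm above the origin.
- cover_mid_center (a point): Middle-sized ivory cover, crown down like a deep bowl: rim 150 mm across outside, 134 inside, 66 mm tall, wall and crown 8 mm thick, flat crown 76 mm across, 0.11 kg. Pinch its nearly upright upper wall (top 30 mm) from above, one finger inside, about 40 N. Point: its centre on the axis, 33 mm below the rim; z up out of the hollow. Seated, it rests on the large one's inner floor, its rim 29 mm above that rim.
- cover_small_center (a point): Smallest ivory cover, crown down like a small cup without handle: 62 mm across outside, 46 inside, 52 mm tall, wall and crown 8 mm thick, flat crown 36 mm across, 0.05 kg; can be grasped across its whole width. Point: its centre on the axis, 26 mm below the rim; z up out of the hollow. Seated, it rests on the middle one's inner floor (8 mm above its underside), its rim 6 mm below that rim.
Not all that is in view belongs to the job. Leave any purple look-alike of the part that bears cover_mid_center alone.

How it is judged:
On the way, in this order (a step that is already met when the one before it is completed fails the run):
1. the middle-sized cover is seated, hollow side up, in the largest and released (horizontal distance between cover_mid_center and cover_large below 0.02 m and z of cover_mid_center in the frame of cover_large between 0.031 and 0.051 m and angle between each of cover_mid_center, cover_large's own z axis and vertical below 0.175 rad and contact force between cover_mid and the fingers below 0.1 N and distance of cover_large from where it was at the start of the episode below 0.04 m), for 0.2 s.
2. the smallest cover is seated, hollow side up, in the middle-sized one and released (all of step 1 and horizontal distance between cover_small_center and cover_mid_center below 0.02 m and z of cover_small_center in the frame of cover_mid_center between -0.009 and 0.011 m and angle between cover_small_center's own z axis and vertical below 0.175 rad and contact force between cover_small and the fingers below 0.1 N), for 0.2 s.
At the end, for the whole second after the job is handed in: Mid cover on the large one's inner floor, small cover on the mid one's, each within 20 mm of centre and 10 mm of seated height; all three hollow side up, level within 10 degrees, released and at rest; the large one within 40 mm of its start (all of step 2 and linear speed of each of cover_large, cover_mid, cover_small below 0.03 m/s); the robot touches nothing.
It fails at once if the middle-sized cover is let fall (moving faster than 0.7 m/s while touching nothing) (linear speed of cover_mid above 0.7 m/s and contact force between cover_mid and anything else below 0.05 N).
It fails at once if the smallest cover is let fall (moving faster than 0.7 m/s while touching nothing) (linear speed of cover_small above 0.7 m/s and contact force between cover_small and anything else below 0.05 N).
It also fails if it takes over 64 s, if anything falls off the work surface, if the arm or the gripper's body presses on something with over 40 N, if the wrist force passes 120 N, or if a joint passes its speed limit or range.

## Working session

There is one attempt and no reset: what is moved stays moved. The work goes in short steps, Python scripts to look and compute and a tool call to move; the robot and the scene stay as the last step left them, time stands still between calls to the robot, and variables do not carry over. Pictures are saved under pics/ and viewed, about 8 in all and at most 12, crops included, and the job is handed in when it is done.

Besides the shell and the picture viewer there is one more tool, called after "Request:" as name(argument=value, ...) on one line, values as JSON. arm_command: Moves the arm, as the interface text tells. Its arguments: {"type":"object","properties":{"translation":{"type":"array","items":{"type":"array","items":{"type":"number"}}},"turn":{"type":"array","items":{"type":"number"}},"hand":{"type":"array","items":{"type":"number"}}},"required":["translation","turn","hand"]}

```bash
mkdir -p pics; cat > h.py <<'E'
from workcell import *
import numpy as np, cv2
def world(name,px,depth):
    ci=camera_info(name);K=np.array(ci["mtx"],float);d=np.array(ci["dist_coeffs"],float);T=np.linalg.inv(np.array(ci["world_to_cam"]))
    px=np.asarray(px,float).reshape(-1,1,2)  # row,col
    u=cv2.undistortPoints(px[:,:,::-1].copy(),K,d).reshape(-1,2)
    depth=np.broadcast_to(depth,len(u))
    p=np.c_[u*depth[:,None],depth]
    return p@T[:3,:3].T+T[:3,3]
def cloud(name,dep):
    r,c=np.nonzero(dep>0)
    W=np.zeros(dep.shape+(3,));W[r,c]=world(name,np.c_[r,c],dep[r,c]);return W
def onplane(name,px,z):
    a=world(name,[px],1.0)[0];b=world(name,[px],2.0)[0];return a+(b-a)*(z-a[2])/(b[2]-a[2])
E
python3 - <<'E'
from h import *
ims=[]
for n in("top","side"):
    im,d=camera(n);W=cloud(n,d);np.savez(f"/tmp/{n}.npz",im=im,d=d,W=W)
    for k in("cover_large","cover_mid_center","cover_small_center"):
        for f in(search_frame,spot_point):
            for o in f(n,k)[:3]:
                r,c=np.array(o["location"]);print(n,k,f.__name__,o,W[int(r),int(c)].round(3))
    cv2.imwrite(f"pics/{n}0.png",im[:,:,::-1])
print(get_obs())
E
```

```text
top cover_large call {'location': [184.0, 481.7], 'conf': 0.75} [ 0.496 -0.333  0.007]
top cover_large call {'location': [192.0, 193.2], 'conf': 0.26} [0.482 0.33  0.008]
top cover_large call {'location': [184.5, 477.2], 'conf': 0.75} [ 0.496 -0.324  0.008]
top cover_mid_center call {'location': [265.3, 172.7], 'conf': 0.68} [0.315 0.373 0.008]
top cover_mid_center call {'location': [151.8, 348.1], 'conf': 0.64} [ 0.575 -0.03   0.009]
top cover_mid_center call {'location': [262.6, 178.7], 'conf': 0.95} [0.321 0.36  0.006]
top cover_mid_center call {'location': [154.1, 346.1], 'conf': 0.82} [ 0.567 -0.025  0.013]
top cover_small_center call {'location': [190.2, 190.7], 'conf': 0.92} [0.486 0.336 0.011]
top cover_small_center call {'location': [188.0, 194.2], 'conf': 0.84} [0.491 0.328 0.006]
side cover_large call {'location': [277.8, 374.3], 'conf': 0.76} [ 0.506 -0.293  0.012]
side cover_large call {'location': [290.1, 374.0], 'conf': 0.61} [ 0.488 -0.332  0.01 ]
side cover_mid_center call {'location': [202.6, 355.3], 'conf': 0.66} [0.587 0.014 0.015]
side cover_mid_center call {'loc
[... 303 characters left out ...]
onf': 0.89} [0.482 0.292 0.051]
{'clock': 0.7, 'joint_pos': array([1.16302136e+00, 2.40547527e-01, 5.01537665e-03, 1.33519028e+00,
       1.50981668e-05, 1.57078272e+00]), 'joint_vel': array([-0.00034461, -0.0009308 , -0.00046113,  0.00070292, -0.00018877,
       -0.00031075]), 'tau': array([-5.23840135e-04, -3.72079074e+01,  2.52642310e+01,  1.07381031e-03,
       -1.48695030e-04,  7.56798357e-06]), 'eef_pos': array([0.19828396, 0.459014  , 0.24533858]), 'tool_rot': array([2.02471154e-01, 9.79288226e-01, 3.77090786e-05, 8.82475668e-08]), 'ft_force': array([-0.41674548,  0.73936185, -0.68916054]), 'ft_torque': array([-0.01959808,  0.00543206,  0.02067737]), 'grip_width': 0.08521450385026016}
```

View pics/top0.png

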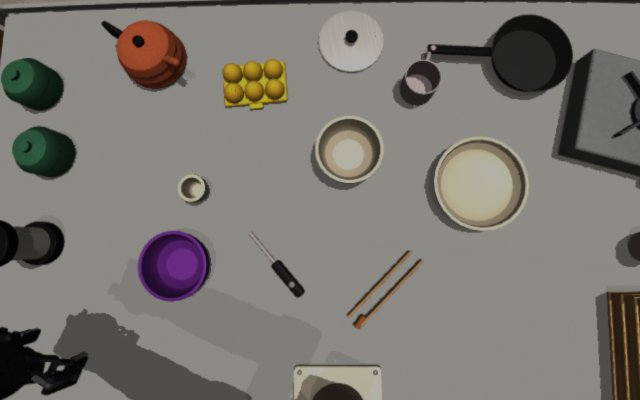

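View pics/side0.png

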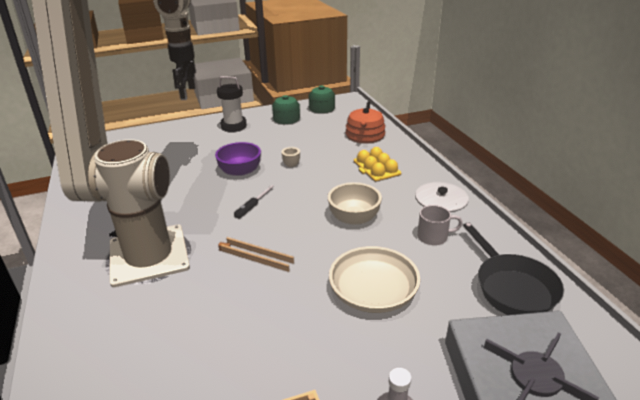

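The top view shows the large cover at about (row 184, col 480), the mid at (150, 349), the small at (188, 192), and the purple look-alike at (265, 174), which I'll leave alone. The side view agrees. Next I'll fit the rims and check how far the fingertips reach.

```bash
python3 - <<'E'
from h import *
import workcell
from scipy.optimize import least_squares
print([n for n in dir(workcell) if not n.startswith('_')])
for n in("top","side"):
    W=np.load(f"/tmp/{n}.npz")["W"].reshape(-1,3)
    for k,c,R,h in(("L",(.496,-.325),.101,.045),("M",(.57,-.03),.071,.066),("S",(.486,.33),.027,.052)):
        c=np.array(c)
        for it in range(3):
            rr=np.hypot(*(W[:,:2]-c).T)
            m=(abs(rr-R)<.025)&(abs(W[:,2]-h)<.006)
            P=W[m]
            if len(P)<8: break
            f=least_squares(lambda q:np.hypot(P[:,0]-q[0],P[:,1]-q[1])-R,c,loss="soft_l1",f_scale=.003);c=f.x
        print(n,k,c.round(4),m.sum(),P[:,2].max().round(4) if len(P) else'',np.std(f.fun).round(4))
    e=get_obs()["eef_pos"]
    G=W[(np.hypot(*(W[:,:2]-e[:2]).T)<.1)&(W[:,2]>.15)]
    if len(G): print("grip lowest",np.sort(G[:,2])[:12].round(3), G[np.argsort(G[:,2])[:6]].round(3))
    bg=W[(abs(W[:,0]-.45)<.03)&(abs(W[:,1]-.15)<.05)];print("table z",np.median(bg[:,2]))
E
```

```text
['Unreachable', 'camera', 'camera_info', 'get_obs', 'job_done', 'search_frame', 'spot_point', 'tip_reach']
top L [ 0.4938 -0.3178] 1213 0.0504 0.0026
top M [ 0.5663 -0.029 ] 796 0.0703 0.0025
top S [0.4863 0.3174] 310 0.0553 0.0025
grip lowest [0.244 0.244 0.244 0.244 0.245 0.245 0.245 0.246 0.246 0.246 0.246 0.246] [[0.209 0.5   0.244]
 [0.222 0.495 0.244]
 [0.21  0.5   0.244]
 [0.224 0.495 0.244]
 [0.216 0.497 0.245]
 [0.219 0.496 0.245]]
table z 0.00024138862446093645
side L [ 0.4906 -0.3209] 991 0.0509 0.0027
side M [ 0.5624 -0.032 ] 417 0.0707 0.003
side S [0.4818 0.3155] 101 0.0568 0.0031
grip lowest [0.245 0.248 0.248 0.248 0.248 0.249 0.249 0.249 0.25  0.25  0.25  0.25 ] [[0.18  0.421 0.245]
 [0.209 0.503 0.248]
 [0.212 0.501 0.248]
 [0.171 0.417 0.248]
 [0.222 0.496 0.248]
 [0.177 0.413 0.249]]
table z 0.0005700232215076761
```

```bash
cat >> h.py <<'E'
from scipy.spatial.transform import Rotation as R
def go(x,y,z,yaw=None):
    "shift in cm along tool axes and turn, to reach world x,y,z with jaw axis at world angle yaw (deg)"
    o=get_obs();r=R.from_quat(o["tool_rot"]);m=r.as_matrix()
    s=m.T@(np.array([x,y,z])-o["eef_pos"])*100
    a=np.degrees(np.arctan2(m[1,1],m[0,1]));t=0 if yaw is None else (-(yaw-a)+90)%180-90
    print("shift cm",s.round(2),"turn",np.radians(t).round(3),"yaw",a.round(1),"z-axis",m[:,2].round(3),"pos",o["eef_pos"].round(4),"j6",o["joint_pos"][5].round(3),"w",o["grip_width"],"F",o["ft_force"].round(1),"t",o["clock"])
E
python3 -c "
from h import *
print(tip_reach() if callable(tip_reach) else tip_reach)"
```

```text
0.014
```

Request:
arm_command(translation=[[-3.3,-2.2,0],[-6.6,-4.4,0],[-9.9,-6.6,0],[-13.2,-8.8,0],[-16.5,-11,0]], turn=[0.12,0.24,0.36,0.48,0.6], hand=[0,0,0,0,0])

```text
clock: 1.12
eef_pos: [0.3066, 0.2911, 0.2455]
tool_rot: [0.485, 0.875, 0.0, 0.0]
ft_force: [0.5, 0.7, -0.2]
grip_width: 0.0857
```

```bash
python3 -c "
from h import *
go(.497,-.009,.20,-18)"
```

```text
shift cm [-35.54   0.25   4.55] turn 0.872 yaw 32.0 z-axis [ 0.  0. -1.] pos [0.3066 0.2911 0.2455] j6 1.772 w 0.0856539769170859 F [ 0.5  0.7 -0.2] t 1.1167
```

Request:
arm_command(translation=[[-4,0,0.5],[-8,0,1],[-12,0,1.5],[-16,0.1,2],[-20,0.1,2.5]], turn=[0.1,0.2,0.3,0.4,0.5], hand=[0.2,0.3,0.4,0.5,0.5])

```text
clock: 1.53
eef_pos: [0.4146, 0.1222, 0.2205]
tool_rot: [0.686, 0.727, 0.001, 0.0]
ft_force: [0.2, 0.5, -0.4]
grip_width: 0.043
```

```bash
python3 -c "
from h import *
go(.497,-.009,.15,-18)"
```

```text
shift cm [-13.58   7.45   7.05] turn 0.372 yaw 3.3 z-axis [ 0.001  0.    -1.   ] pos [0.4146 0.1222 0.2205] j6 1.799 w 0.04295902754665469 F [ 0.2  0.5 -0.4] t 1.5333
```

Request:
arm_command(translation=[[-2.7,1.5,1.4],[-5.4,3.0,2.8],[-8.1,4.5,4.2],[-10.9,6.0,5.6],[-13.6,7.45,7.0]], turn=[0.08,0.16,0.24,0.31,0.372], hand=[0.5,0.5,0.5,0.5,0.5])

```text
clock: 1.95
eef_pos: [0.4974, -0.0087, 0.1498]
tool_rot: [0.809, 0.588, 0.0, 0.0]
ft_force: [-0.2, 0.6, 0.4]
grip_width: 0.0428
```

```bash
python3 - <<'E'
from h import *
go(.497,-.009,.054,-18)
a=camera("side")[0];b=camera("top")[0]
im=np.hstack([cv2.resize(a[100:300,250:450],(400,400)),cv2.resize(b[80:280,230:430],(400,400))])
cv2.imwrite("pics/near1.png",im[:,:,::-1])
E
```

```text
shift cm [-0.04 -0.04  9.58] turn 0.001 yaw -17.9 z-axis [ 0.001  0.    -1.   ] pos [ 0.4974 -0.0087  0.1498] j6 1.866 w 0.0427877698735875 F [-0.2  0.6  0.4] t 1.95
```

View pics/near1.png

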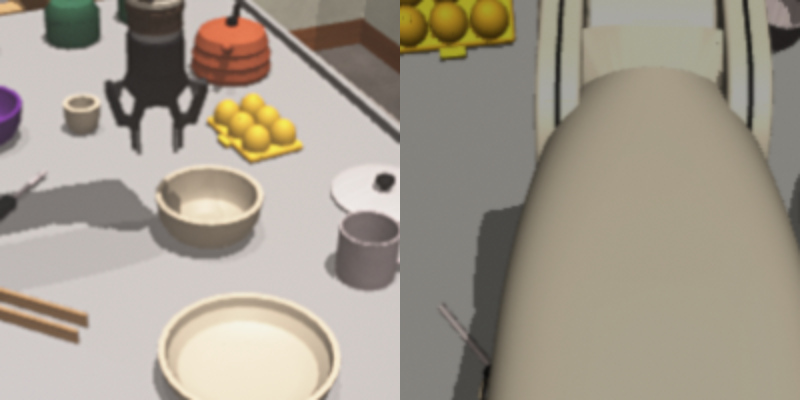

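The gripper hangs over the near rim with one finger on each side of the wall, so I'll descend and pinch.

Request:
arm_command(translation=[[0,0,3.2],[0,0,6.4],[0,0,8.6],[0,0,9.6],[0,0,9.6]], turn=[0,0,0,0,0], hand=[0.5,0.5,0.5,0.5,0.6])

```text
clock: 2.47
eef_pos: [0.4945, -0.0065, 0.0524]
tool_rot: [0.807, 0.59, -0.002, -0.002]
ft_force: [-0.4, 0.1, -0.0]
grip_width: 0.0342
```

Request:
arm_command(translation=[[0,0,0],[0,0,0],[0,0,0],[0,0,0],[0,0,0]], turn=[0,0,0,0,0], hand=[0.7,0.8,0.9,1,1])

```text
clock: 2.88
eef_pos: [0.4998, -0.0081, 0.058]
tool_rot: [0.808, 0.589, 0.002, 0.003]
ft_force: [-2.9, -2.5, 10.4]
grip_width: 0.0081
```

```bash
python3 - <<'E'
from h import *
go(.497,-.009,.054,-18)
a,d=camera("side");W=cloud("side",d)
im=cv2.resize(a[150:270,290:430],(700,600));cv2.imwrite("pics/grip1.png",im[:,:,::-1])
E
```

```text
shift cm [-0.17 -0.24  0.4 ] turn 0.004 yaw -17.8 z-axis [ 0.008 -0.003 -1.   ] pos [ 0.4998 -0.0081  0.058 ] j6 1.866 w 0.008072319733666554 F [-2.9 -2.5 10.4] t 2.8833
```

View pics/grip1.png

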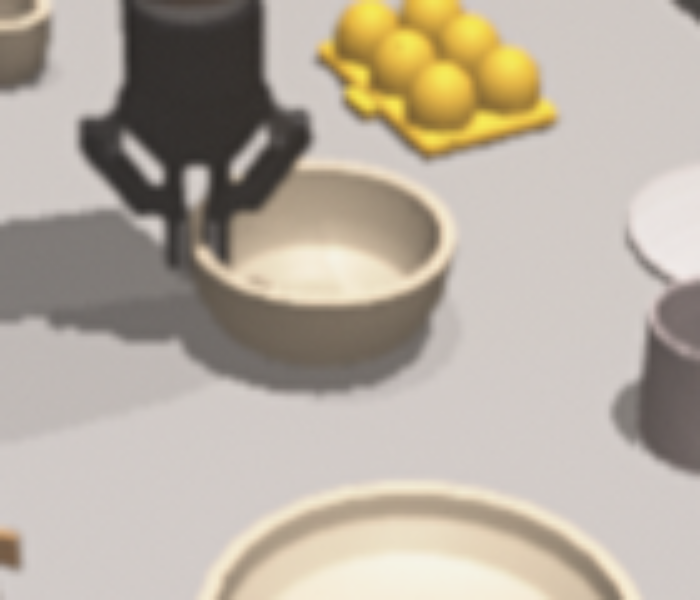

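The pinch is on the wall, with the jaws 8.1 mm apart. I'll lift and check the tilt.

Request:
arm_command(translation=[[0,0,-1],[0,0,-2.5],[0,0,-5],[0,0,-7.5],[0,0,-9]], turn=[0,0,0,0,0], hand=[1,1,1,1,1])

```text
clock: 3.35
eef_pos: [0.4979, -0.0069, 0.1481]
tool_rot: [0.807, 0.59, 0.002, 0.001]
ft_force: [0.3, -0.4, -0.7]
grip_width: 0.0066
```

```bash
cat >> h.py <<'E'
from scipy.optimize import least_squares
def rim(name,c,Rr,zr,im=None,color=True):
    "fit a tilted circle (centre xyz, normal tilt) to the ivory points near the rim; c = guess"
    im,d=camera(name);W=cloud(name,d).reshape(-1,3);hsv=cv2.cvtColor(im,cv2.COLOR_RGB2HSV).reshape(-1,3)
    rr=np.hypot(W[:,0]-c[0],W[:,1]-c[1])
    P=W[(rr<Rr+.025)&(W[:,2]>zr[0])&(W[:,2]<zr[1])&(hsv[:,1]>25)&(hsv[:,1]<120)&(hsv[:,2]>60)]
    return im,P
E
python3 - <<'E'
from h import *
go(.497,-.009,.054,-18)
e=get_obs()["eef_pos"]
c=e[:2]+.0705*np.array([.951,-.309])
for n in("side","top"):
    im,P=rim(n,c,.075,(.08,.2));print(n,len(P),np.percentile(P[:,2],[2,50,98]).round(3))
    if n=="side": cv2.imwrite("pics/lift1.png",cv2.resize(im[100:260,270:470],(750,600))[:,:,::-1])
    # top surface: highest point per azimuth
    az=np.degrees(np.arctan2(P[:,1]-c[1],P[:,0]-c[0]))
    for a in range(-180,180,30):
        m=(az>=a)&(az<a+30)
        if m.sum()>10:
            Q=P[m];r=np.hypot(*(Q[:,:2]-c).T);print(a,m.sum(),"zmax",np.percentile(Q[:,2],97).round(4),"r",np.percentile(r,97).round(4))
E
```

```text
shift cm [-0.25 -0.07  9.41] turn 0.005 yaw -17.7 z-axis [ 0.005  0.    -1.   ] pos [ 0.4979 -0.0069  0.1481] j6 1.865 w 0.006591420927338428 F [ 0.3 -0.4 -0.7] t 3.35
side 1681 [0.094 0.129 0.171]
-180 146 zmax 0.1908 r 0.0759
-150 202 zmax 0.1549 r 0.0731
-120 183 zmax 0.1509 r 0.0695
-90 122 zmax 0.1473 r 0.0677
-60 44 zmax 0.1453 r 0.0678
-30 43 zmax 0.1447 r 0.0695
0 137 zmax 0.1441 r 0.0719
30 237 zmax 0.1465 r 0.0737
60 291 zmax 0.1503 r 0.0772
90 177 zmax 0.1411 r 0.0754
120 19 zmax 0.1589 r 0.0792
150 80 zmax 0.1898 r 0.0778Traceback (most recent call last):
  File "<stdin>", line 6, in <module>
    return _quantile_unchecked(
        a, q, axis, out, overwrite_input, method, keepdims, weights)
    return _ureduce(a,
                    func=_quantile_ureduce_func,
    ...<5 lines>...
                    overwrite_input=overwrite_input,
                    method=method)
    r = func(a, **kwargs)
    result = _quantile(arr,
                       quantiles=q,
    ...<2 lines>...
                       out=out,
                       weights=wgt)
    slices_having_nans = np.isnan(arr[-1, ...])
                                  ~~~^^^^^^^^^
IndexError: index -1 is out of bounds for axis 0 with size 0
```

View pics/lift1.png

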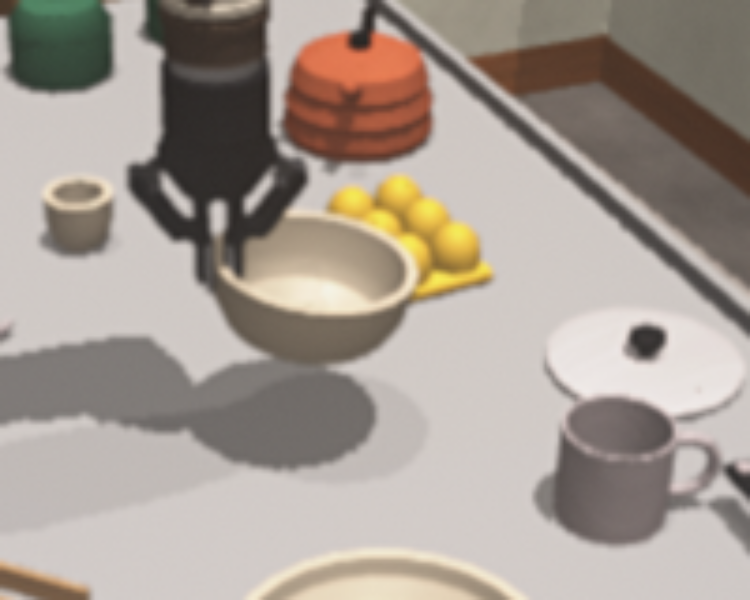

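The cover is lifted, with its far side about 5° low. That's within tolerance and it should level when set down. Next I'll carry it over the large cover.

Request:
arm_command(translation=[[-2,0.2,0],[-5,0.4,0],[-8.5,0.7,0],[-12,1.0,0],[-15.5,1.25,0]], turn=[0,0,0,0,0], hand=[1,1,1,1,1])

```text
clock: 3.87
eef_pos: [0.4604, -0.1594, 0.1437]
tool_rot: [0.807, 0.59, -0.0, -0.0]
ft_force: [1.8, 0.7, -0.4]
grip_width: 0.0073
```

Request:
arm_command(translation=[[-3.5,0.3,0],[-7,0.6,0],[-10.5,0.9,0],[-13.3,1.1,0],[-14.8,1.2,0]], turn=[0,0,0,0,0], hand=[1,1,1,1,1])

```text
clock: 4.28
eef_pos: [0.4264, -0.3059, 0.1436]
tool_rot: [0.808, 0.589, -0.0, -0.0]
ft_force: [0.3, 1.3, 0.2]
grip_width: 0.0068
```

```bash
python3 - <<'E'
from h import *
go(.4294,-.3039,.0655,-18)
e=get_obs()["eef_pos"]
c=e[:2]+np.array([.064,-.018])
for n in("side","top"):
    im,P=rim(n,c,.075,(.075,.165));print(n,len(P))
    if n=="side": cv2.imwrite("pics/over1.png",cv2.resize(im[200:360,270:470],(750,600))[:,:,::-1])
    if len(P)<50: continue
    az=np.degrees(np.arctan2(P[:,1]-c[1],P[:,0]-c[0]));r=np.hypot(*(P[:,:2]-c).T);S=[]
    for a in range(-180,180,20):
        m=(az>=a)&(az<a+20)&(r>.055)
        if m.sum()>5:
            Q=P[m];S.append(Q[Q[:,2]>np.percentile(Q[:,2],80)])
    S=np.vstack(S)
    f=least_squares(lambda q:np.hypot(S[:,0]-q[0],S[:,1]-q[1])-.071,c,loss="soft_l1",f_scale=.003)
    A=np.c_[S[:,:2]-f.x,np.ones(len(S))];q=np.linalg.lstsq(A,S[:,2],rcond=None)[0]
    for _ in range(3):
        k=abs(A@q-S[:,2])<.005;q=np.linalg.lstsq(A[k],S[k,2],rcond=None)[0]
    print("rim centre",f.x.round(4),"z",q[2].round(4),"tilt deg",np.degrees(np.hypot(*q[:2])).round(1),"slope dir",q[:2].round(3),k.mean().round(2))
E
```

```text
shift cm [0.29 0.23 7.81] turn 0.002 yaw -17.9 z-axis [-0.001 -0.    -1.   ] pos [ 0.4264 -0.3059  0.1436] j6 1.261 w 0.006819419895500902 F [0.3 1.3 0.2] t 4.2833
side 2561
rim centre [ 0.4911 -0.3228] z 0.1455 tilt deg 6.4 slope dir [-0.111  0.005] 0.91
top 3211
rim centre [ 0.4942 -0.3216] z 0.1458 tilt deg 7.0 slope dir [-0.117  0.034] 1.0
```

View pics/over1.png

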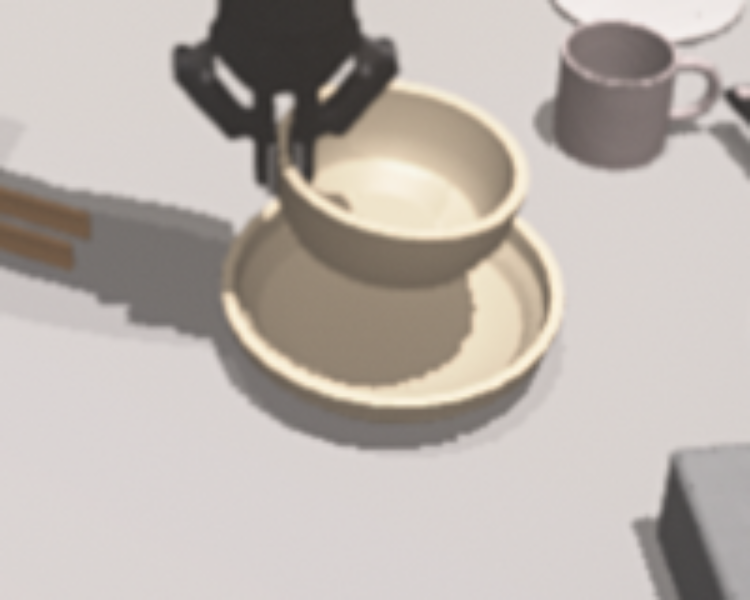

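The mid cover is over the large one, its rim centre within about 2 mm and tilted about 6.7°. First contact should come after lowering about 6.8 cm.

Request:
arm_command(translation=[[0.1,0.3,1.5],[0.1,0.3,3.5],[0.1,0.3,5.2],[0.1,0.3,6.2],[0.1,0.3,6.6]], turn=[0,0,0,0,0], hand=[1,1,1,1,1])

```text
clock: 4.8
eef_pos: [0.4296, -0.3012, 0.0762]
tool_rot: [0.807, 0.59, -0.001, -0.002]
ft_force: [-3.4, 0.9, 3.7]
grip_width: 0.0067
```

Request:
arm_command(translation=[[0,0,0.1],[0,0,0.2],[0,0,0.3],[0,0,0.4],[0,0,0.4]], turn=[0,0,0,0,0], hand=[1,1,1,1,1])

```text
clock: 5.22
eef_pos: [0.4315, -0.3034, 0.0754]
tool_rot: [0.807, 0.59, 0.0, 0.001]
ft_force: [-3.0, -0.3, 4.7]
grip_width: 0.007
```

Request:
arm_command(translation=[[0,0,0.2],[0,0,0.4],[0,0,0.5],[0,0,0.5],[0,0,0.5]], turn=[0,0,0,0,0], hand=[1,1,1,1,1])

```text
clock: 5.63
eef_pos: [0.4302, -0.3033, 0.0722]
tool_rot: [0.808, 0.59, -0.0, 0.001]
ft_force: [-11.8, 3.3, 18.7]
grip_width: 0.0067
```

```bash
cat > rf.py <<'E'
from h import *
import sys
def fit(c,Rr,zr,pic=None,box=None):
  for n in("side","top"):
    im,P=rim(n,c,Rr,zr);
    if pic and n=="side": r0,r1,c0,c1=box;cv2.imwrite(pic,cv2.resize(im[r0:r1,c0:c1],None,fx=3.75,fy=3.75)[:,:,::-1])
    if len(P)<50: print(n,len(P));continue
    az=np.degrees(np.arctan2(P[:,1]-c[1],P[:,0]-c[0]));r=np.hypot(*(P[:,:2]-c).T);S=[]
    for a in range(-180,180,20):
        m=(az>=a)&(az<a+20)&(r>Rr-.02)
        if m.sum()>5:
            Q=P[m];S.append(Q[Q[:,2]>np.percentile(Q[:,2],80)])
    S=np.vstack(S)
    f=least_squares(lambda q:np.hypot(S[:,0]-q[0],S[:,1]-q[1])-Rr+.004,c,loss="soft_l1",f_scale=.003)
    A=np.c_[S[:,:2]-f.x,np.ones(len(S))];q=np.linalg.lstsq(A,S[:,2],rcond=None)[0]
    for _ in range(3):
        k=abs(A@q-S[:,2])<.005;q=np.linalg.lstsq(A[k],S[k,2],rcond=None)[0]
    print(n,"rim centre",f.x.round(4),"z",q[2].round(4),"tilt deg",np.degrees(np.hypot(*q[:2])).round(1),"slope",q[:2].round(3),k.mean().round(2))
E
python3 -c "
from rf import *
go(.4294,-.3039,.0655,-18)
fit(np.array([.493,-.321]),.075,(.055,.1))"
```

```text
shift cm [-0.08 -0.06  0.67] turn 0.005 yaw -17.7 z-axis [ 0.    -0.001 -1.   ] pos [ 0.4302 -0.3033  0.0722] j6 1.267 w 0.0066864724772575275 F [-11.8   3.3  18.7] t 5.6333
side rim centre [ 0.4954 -0.3189] z 0.0788 tilt deg 4.4 slope [-0.075  0.01 ] 0.93
top rim centre [ 0.4978 -0.3175] z 0.078 tilt deg 4.2 slope [-0.07   0.022] 1.0
```

Request:
arm_command(translation=[[0,0,-0.1],[0,0,-0.2],[0,0,-0.3],[0,0,-0.3],[0,0,-0.3]], turn=[0,0,0,0,0], hand=[0.9,0.8,0.7,0.65,0.65])

```text
clock: 6.15
eef_pos: [0.4312, -0.3032, 0.0722]
tool_rot: [0.808, 0.59, 0.0, 0.0]
ft_force: [-0.5, -0.1, 0.4]
grip_width: 0.0299
```

```bash
python3 -c "
from rf import *
go(.4294,-.3039,.0655,-18)
fit(np.array([.493,-.321]),.075,(.055,.1),'pics/rel1.png',(200,360,270,470))"
```

```text
shift cm [-0.12 -0.15  0.67] turn 0.005 yaw -17.7 z-axis [ 0. -0. -1.] pos [ 0.4312 -0.3032  0.0722] j6 1.267 w 0.029938254624530005 F [-0.5 -0.1  0.4] t 6.15
side rim centre [ 0.4905 -0.3182] z 0.0764 tilt deg 0.9 slope [-0.001 -0.015] 0.97
top rim centre [ 0.4941 -0.3168] z 0.0758 tilt deg 0.2 slope [-0.001  0.004] 1.0
```

View pics/rel1.png

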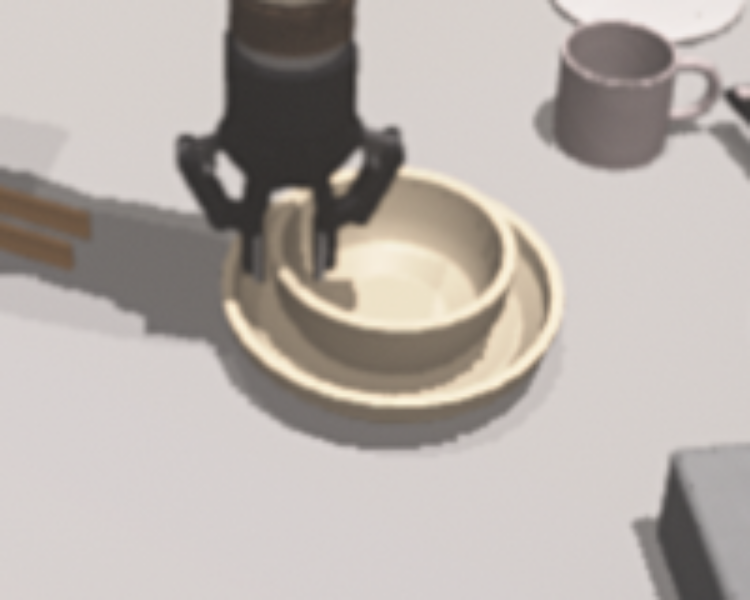

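The mid cover is seated, level and free of the fingers (side crop: its rim sits concentric in the large one). Now up and over to the small cover.

Request:
arm_command(translation=[[0,0,-1.5],[0,0,-4.5],[0,0,-8.5],[2,0,-12],[5,0,-13]], turn=[0,0,0,0,0], hand=[0.65,0.65,0.6,0.3,0])

```text
clock: 6.67
eef_pos: [0.4486, -0.2583, 0.208]
tool_rot: [0.809, 0.588, 0.002, 0.005]
ft_force: [0.7, 0.1, 0.6]
grip_width: 0.0573
```

```bash
python3 -c "
from rf import *
go(.484,.3165,.2)"
```

```text
shift cm [ 55.78 -14.34   0.5 ] turn 0.0 yaw -17.9 z-axis [ 0.008 -0.006 -1.   ] pos [ 0.4486 -0.2583  0.208 ] j6 1.362 w 0.057251103757329745 F [0.7 0.1 0.6] t 6.6667
```

Request:
arm_command(translation=[[3.8,-1,0],[7.7,-2,0],[11.6,-3,0],[15.5,-4,0],[19.4,-5,0]], turn=[0,0,0,0,0], hand=[0,0,0,0,0])

```text
clock: 7.08
eef_pos: [0.4573, -0.0537, 0.2023]
tool_rot: [0.808, 0.59, 0.0, 0.0]
ft_force: [-0.1, 0.1, -0.9]
grip_width: 0.0855
```

Request:
arm_command(translation=[[3.9,-1,0],[7.8,-2,0],[11.7,-3,0],[15.6,-4,0],[19.5,-5,0]], turn=[0,0,0,0,0], hand=[0,0,0,0,0])

```text
clock: 7.5
eef_pos: [0.4689, 0.1476, 0.2022]
tool_rot: [0.807, 0.59, 0.0, 0.0]
ft_force: [0.6, -0.2, 0.2]
grip_width: 0.0856
```

```bash
python3 -c "
from rf import *
go(.484,.3165,.13)"
```

```text
shift cm [16.55 -3.7   7.22] turn 0.0 yaw -17.7 z-axis [ 0. -0. -1.] pos [0.4689 0.1476 0.2022] j6 2.185 w 0.08559238975590015 F [ 0.6 -0.2  0.2] t 7.5
```

Request:
arm_command(translation=[[3.8,-0.9,1.2],[7.6,-1.7,2.5],[11.4,-2.6,4],[14.9,-3.4,5.5],[16.5,-3.7,7.2]], turn=[0,0,0,0,0], hand=[0,0,0,0,0])

```text
clock: 7.92
eef_pos: [0.4843, 0.3188, 0.1296]
tool_rot: [0.806, 0.591, 0.001, -0.001]
ft_force: [0.2, -0.9, 0.8]
grip_width: 0.0854
```

```bash
python3 -c "
from rf import *
go(.484,.3165,.045)
im=camera('side')[0];cv2.imwrite('pics/s1.png',cv2.resize(im[60:200,220:360],(600,600))[:,:,::-1])"
```

```text
shift cm [-0.25  0.03  8.46] turn 0.0 yaw -17.5 z-axis [ 0.001  0.003 -1.   ] pos [0.4843 0.3188 0.1296] j6 2.457 w 0.08538439321994076 F [ 0.2 -0.9  0.8] t 7.9167
```

View pics/s1.png

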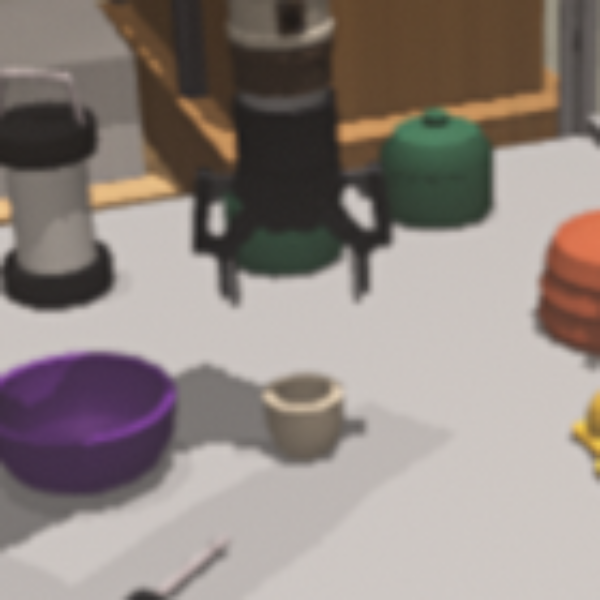

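The open fingers straddle the small cup's axis and the purple bowl is clear of them. I'll descend and grasp.

Request:
arm_command(translation=[[-0.2,0,2.5],[-0.2,0,5.5],[-0.2,0,7.8],[-0.2,0,9.0],[-0.2,0,9.4]], turn=[0,0,0,0,0], hand=[0,0,0,0,0])

```text
clock: 8.38
eef_pos: [0.4815, 0.3104, 0.0332]
tool_rot: [0.808, 0.59, -0.003, -0.0]
ft_force: [1.0, -0.1, 0.0]
grip_width: 0.0856
```

Request:
arm_command(translation=[[0,0,0],[0,0,0],[0,0,0],[0,0,0],[0,0,0]], turn=[0,0,0,0,0], hand=[0.1,0.2,0.3,0.5,0.6])

```text
clock: 8.8
eef_pos: [0.4848, 0.3127, 0.0382]
tool_rot: [0.808, 0.59, 0.002, 0.0]
ft_force: [-0.3, -1.1, 5.2]
grip_width: 0.06
```

Request:
arm_command(translation=[[0,0,0],[0,0,0],[0,0,0]], turn=[0,0,0], hand=[1,1,1])

```text
clock: 9.05
eef_pos: [0.4847, 0.3127, 0.0382]
tool_rot: [0.808, 0.59, 0.002, 0.0]
ft_force: [-1.4, -1.0, 7.0]
grip_width: 0.06
```

Request:
arm_command(translation=[[0,0,-0.5],[0,0,-1.5],[0,0,-2.5],[0,0,-3.5],[0,0,-4]], turn=[0,0,0,0,0], hand=[1,1,1,1,1])

```text
clock: 9.47
eef_pos: [0.4845, 0.3127, 0.0786]
tool_rot: [0.807, 0.59, 0.001, 0.0]
ft_force: [0.1, -0.7, 0.1]
grip_width: 0.0597
```

```bash
python3 -c "
from rf import *
go(.484,.3165,.045)
fit(get_obs()['eef_pos'][:2],.031,(.07,.11),'pics/s2.png',(80,200,220,360))"
```

```text
shift cm [ 0.34 -0.17  3.36] turn 0.0 yaw -17.7 z-axis [ 0.003  0.002 -1.   ] pos [0.4845 0.3127 0.0786] j6 2.453 w 0.059674228642303644 F [ 0.1 -0.7  0.1] t 9.4667
side rim centre [0.4839 0.3154] z 0.0932 tilt deg 0.2 slope [-0.004  0.001] 0.92
top rim centre [0.4864 0.3187] z 0.0946 tilt deg 0.4 slope [-0.005  0.006] 1.0
```

View pics/s2.png

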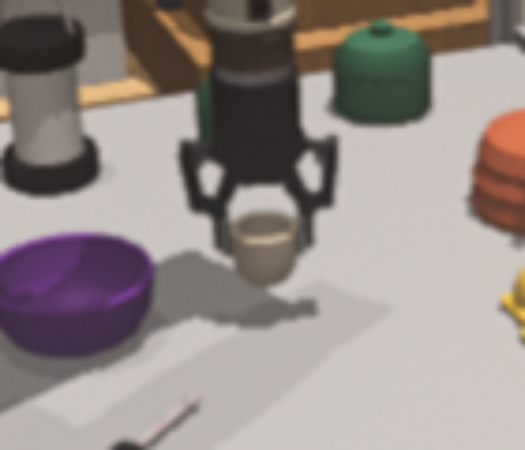

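The small cover is held level. I'll carry it to the nest.

Request:
arm_command(translation=[[0,0,-2],[-1.5,0.5,-5],[-4.5,1.5,-7.5],[-8,2.6,-8.5],[-11.7,3.8,-8.5]], turn=[0,0,0,0,0], hand=[1,1,1,1,1])

```text
clock: 9.98
eef_pos: [0.4859, 0.1893, 0.1644]
tool_rot: [0.807, 0.591, 0.003, 0.001]
ft_force: [1.3, -0.5, -0.1]
grip_width: 0.0595
```

Request:
arm_command(translation=[[-3.7,1.2,0],[-7.4,2.4,0],[-11.1,3.6,0],[-14.8,4.8,0],[-18.5,6.1,0]], turn=[0,0,0,0,0], hand=[1,1,1,1,1])

```text
clock: 10.4
eef_pos: [0.4852, -0.0075, 0.1611]
tool_rot: [0.807, 0.59, -0.0, -0.0]
ft_force: [1.2, 0.8, -0.4]
grip_width: 0.0599
```

Request:
arm_command(translation=[[-3.7,1.2,0],[-7.4,2.4,0],[-11.1,3.6,0],[-14.8,4.8,0],[-18,6,0]], turn=[0,0,0,0,0], hand=[1,1,1,1,1])

```text
clock: 10.82
eef_pos: [0.4876, -0.1978, 0.161]
tool_rot: [0.808, 0.589, -0.0, -0.0]
ft_force: [0.8, 0.2, -0.4]
grip_width: 0.0599
```

```bash
python3 -c "
from rf import *
go(.4916,-.3218,.16)"
```

```text
shift cm [-11.69   4.16   0.11] turn 0.0 yaw -17.8 z-axis [-0.001 -0.    -1.   ] pos [ 0.4876 -0.1978  0.161 ] j6 1.496 w 0.059918605382240704 F [ 0.8  0.2 -0.4] t 10.8167
```

Request:
arm_command(translation=[[-3.5,1.2,0],[-7,2.5,0],[-9.8,3.5,0],[-11.2,4,0],[-11.7,4.2,0]], turn=[0,0,0,0,0], hand=[1,1,1,1,1])

```text
clock: 11.23
eef_pos: [0.4923, -0.3225, 0.1605]
tool_rot: [0.809, 0.588, -0.0, -0.0]
ft_force: [-0.2, 0.8, -1.1]
grip_width: 0.0597
```

```bash
python3 -c "
from rf import *
go(.4916,-.3218,.054)
e=get_obs()['eef_pos'][:2]
fit(e+[0,.004],.031,(.155,.19),'pics/s3.png',(200,360,270,470))
fit(np.array([.4923,-.3175]),.075,(.055,.085))"
```

```text
shift cm [ 0.05 -0.08 10.65] turn 0.0 yaw -17.9 z-axis [-0.001 -0.    -1.   ] pos [ 0.4923 -0.3225  0.1605] j6 1.304 w 0.05972922003718239 F [-0.2  0.8 -1.1] t 11.2333
side rim centre [ 0.4917 -0.318 ] z 0.1757 tilt deg 0.5 slope [ 0.005 -0.006] 0.95
top rim centre [ 0.4957 -0.3146] z 0.1757 tilt deg 0.8 slope [0.001 0.014] 1.0
side rim centre [ 0.4908 -0.3181] z 0.0764 tilt deg 0.7 slope [ 0.    -0.012] 0.98
top rim centre [ 0.4941 -0.3169] z 0.0758 tilt deg 0.1 slope [-0.001  0.002] 1.0
```

View pics/s3.png

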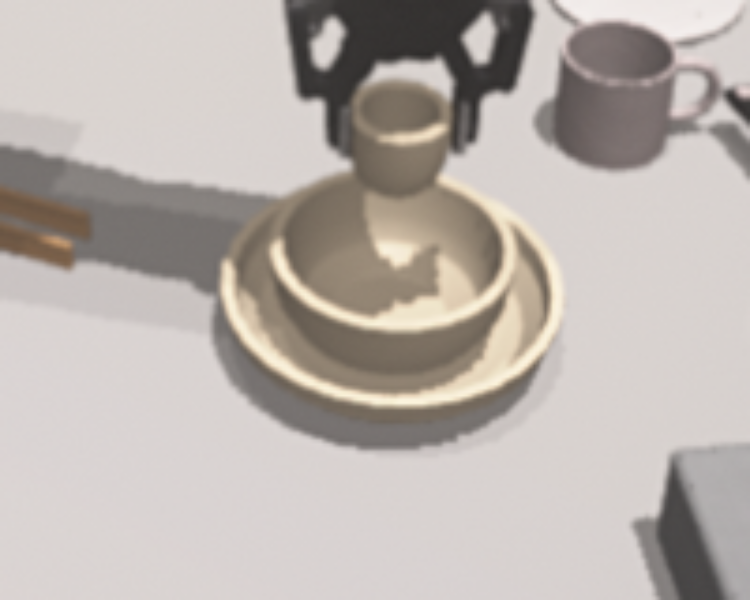

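Both cameras put the small cover within about 2 mm of the mid cover's axis. I'll lower it, with contact expected at about 10.5 cm.

Request:
arm_command(translation=[[0,-0.1,2.5],[0,-0.1,5.5],[0,-0.1,8],[0,-0.1,9.4],[0,-0.1,9.9]], turn=[0,0,0,0,0], hand=[1,1,1,1,1])

```text
clock: 11.85
eef_pos: [0.4902, -0.3162, 0.0594]
tool_rot: [0.807, 0.591, -0.001, -0.003]
ft_force: [-0.7, 0.8, -1.3]
grip_width: 0.0596
```

Request:
arm_command(translation=[[0,0,0.1],[0,0,0.2],[0,0,0.3],[0,0,0.4],[0,0,0.5]], turn=[0,0,0,0,0], hand=[1,1,1,1,1])

```text
clock: 12.27
eef_pos: [0.4927, -0.3198, 0.0585]
tool_rot: [0.807, 0.59, 0.0, 0.001]
ft_force: [-0.2, -0.6, 0.1]
grip_width: 0.0598
```

Request:
arm_command(translation=[[0,0,0.1],[0,0,0.2],[0,0,0.2],[0,0,0.3],[0,0,0.3]], turn=[0,0,0,0,0], hand=[1,1,1,1,1])

```text
clock: 12.68
eef_pos: [0.492, -0.3196, 0.0544]
tool_rot: [0.808, 0.59, 0.0, 0.0]
ft_force: [0.4, 0.4, -0.2]
grip_width: 0.0598
```

Request:
arm_command(translation=[[0,0,0.1],[0,0,0.1],[0,0,0.2],[0,0,0.2],[0,0,0.2]], turn=[0,0,0,0,0], hand=[1,1,1,1,1])

```text
clock: 13.1
eef_pos: [0.4919, -0.3197, 0.0542]
tool_rot: [0.808, 0.59, 0.0, 0.001]
ft_force: [-3.5, 1.9, 9.7]
grip_width: 0.0598
```

```bash
python3 -c "
from rf import *
go(.4916,-.3218,.054)
e=get_obs()['eef_pos'][:2]
fit(e+[0,.004],.031,(.058,.085))
fit(np.array([.4923,-.3175]),.075,(.065,.09))"
```

```text
shift cm [-0.21  0.03  0.02] turn 0.0 yaw -17.7 z-axis [ 0.001 -0.001 -1.   ] pos [ 0.4919 -0.3197  0.0542] j6 1.304 w 0.05977067735618864 F [-3.5  1.9  9.7] t 13.1
side rim centre [ 0.4911 -0.315 ] z 0.0716 tilt deg 0.4 slope [-0.004 -0.005] 0.81
top rim centre [ 0.4941 -0.3133] z 0.0698 tilt deg 0.7 slope [-0.011  0.006] 1.0
side rim centre [ 0.4913 -0.3184] z 0.0771 tilt deg 0.4 slope [ 0.002 -0.006] 1.0
top rim centre [ 0.4939 -0.317 ] z 0.0761 tilt deg 0.1 slope [ 0.001 -0.002] 1.0
```

It is on the floor (about 10 N), 3 mm off centre and level. Release a little, then go straight up.

Request:
arm_command(translation=[[0,0,-0.1],[0,0,-0.2],[0,0,-0.2],[0,0,-0.2],[0,0,-0.2]], turn=[0,0,0,0,0], hand=[0.28,0.22,0.18,0.15,0.15])

```text
clock: 13.72
eef_pos: [0.4919, -0.3194, 0.054]
tool_rot: [0.808, 0.59, -0.0, -0.0]
ft_force: [0.3, -0.6, 0.5]
grip_width: 0.0725
```

Request:
arm_command(translation=[[0,0,-0.7],[0,0,-2],[0,0,-4],[0,0,-7],[0,0,-10]], turn=[0,0,0,0,0], hand=[0.15,0.15,0.15,0.15,0.15])

```text
clock: 14.13
eef_pos: [0.4912, -0.3189, 0.1548]
tool_rot: [0.808, 0.59, -0.0, -0.001]
ft_force: [-0.7, -0.6, -0.2]
grip_width: 0.0726
```

Request:
arm_command(translation=[[2,-1,-2],[5,-3,-4],[8,-5,-5],[10,-6,-5],[10,-6,-5]], turn=[0,0,0,0,0], hand=[0.15,0.15,0.15,0.15,0.15])

```text
clock: 14.55
eef_pos: [0.4645, -0.2025, 0.2061]
tool_rot: [0.806, 0.591, 0.001, 0.0]
ft_force: [0.2, 0.7, -0.6]
grip_width: 0.0726
```

```bash
python3 -c "
from rf import *
go(.4916,-.3218,.054)
fit(np.array([.492,-.315]),.031,(.058,.085),'pics/end.png',(200,360,270,470))
fit(np.array([.4923,-.3175]),.075,(.067,.09))
fit(np.array([.4922,-.3194]),.105,(.035,.055))"
```

```text
shift cm [-10.59   6.15  15.2 ] turn 0.0 yaw -17.5 z-axis [ 0.001  0.001 -1.   ] pos [ 0.4645 -0.2025  0.2061] j6 1.464 w 0.0725584810690902 F [ 0.2  0.7 -0.6] t 14.55
side rim centre [ 0.4907 -0.3142] z 0.0714 tilt deg 0.4 slope [-0.     0.007] 1.0
top 0
side rim centre [ 0.4911 -0.3188] z 0.077 tilt deg 0.4 slope [ 0.    -0.008] 1.0
top rim centre [ 0.4943 -0.3164] z 0.0761 tilt deg 0.2 slope [0.004 0.001] 1.0
side rim centre [ 0.4914 -0.32  ] z 0.048 tilt deg 0.2 slope [ 0.001 -0.002] 1.0
top rim centre [ 0.4941 -0.3183] z 0.0468 tilt deg 0.1 slope [0.    0.002] 1.0
```

View pics/end.png

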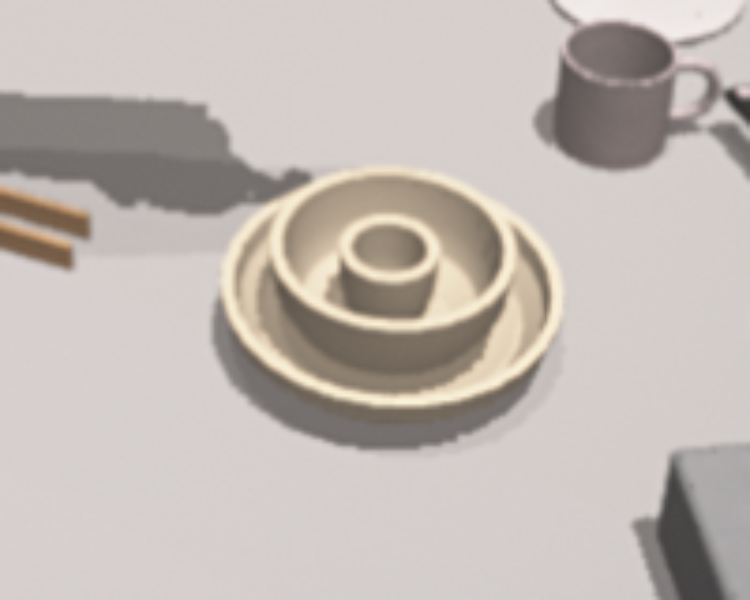

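All three covers are nested, level and centred, and the gripper is clear.

```bash
python3 -c "
from workcell import *
print(job_done())"
```

```text
the job is handed in; nothing more can be done
None
```

The three ivory covers are nested and I handed the job in at about 14.6 s of the 64 s allowed. The hand-in gave no verdict.

I pinched the middle-sized cover by its near wall. It hung about 6.7° low on its far side, so I pressed it gently onto the large cover's floor to level it before letting go. I then grasped the smallest cover across its whole width and set it down in the middle one. The purple look-alike was not touched.

| Last check | Result |
|---|---|
| Middle cover, off the large one's centre | about 1–2 mm |
| Smallest cover, off the middle one's centre | about 4–5 mm |
| Tilt of each cover | under 0.5° |
| Middle rim above large rim | 29 mm (expected 29) |
| Smallest rim below middle rim | 5.6 mm (expected 6) |
| Shift of the large cover from its start | about 1 mm |

- **Missing reading:** the top camera got no final reading of the smallest cover, so its figures come from the side camera alone.
- **Camera disagreement:** the two cameras differ from each other by about 3 mm in absolute position, which the 20 mm tolerances cover.

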